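# Close the fragment case and draw out its carrying handle

### The job

Close the case of wall-painting fragments for carrying: fold its short pale flap down flat first, then the longer blue flap down flat over it. With both closed, push the red button so that the yellow handle pops up, then pull the handle straight up, past its first catch, as far as its second stop where it goes no further. Finish while still holding the handle there in the gripper - do not let go - and leave the jar, the brush and the foam offcut where they are.

Things in the scene. Friction and masses are not known exactly. Their poses are not given: they have to be found in the camera images.
- case: Grey case fixed to the table, 200 (x) by 240 (y) mm, rim 130 mm high, open on top, with painted fragments on white foam inside. Origin: centre of its underside; z up, +x towards its handle, +y towards its pale flap. A black handle housing 32 (x) by 236 (y) mm, top 150 mm high, stands on its +x end: centred at case x = 116 mm. It stands turned by up to 0.3 rad.
- inner_flap (a joint): Angle (rad) of the short pale flap: 0 lying flat shut, 1.57 upright, up to 2.3 leaning outwards. It is a stiff board 186 (case x) by 110 mm, 4 mm thick, hinged along case x at the rim of the +y side. The hinge is slightly stiff (0.06 N m): the flap stays where it is left, and has to be pushed all the way down. It must be shut before the blue flap, which lies over it.
- outer_flap (a joint): Angle (rad) of the longer blue flap with a white edge stripe: 0 lying flat shut, 1.57 upright, up to 2.3 leaning outwards. 186 (case x) by 140 mm, 4 mm thick, hinged along case x at the rim of the -y side, same stiffness; when shut its top face is 139 mm above the table, 5 mm above that of the pale flap, overlapping its edge by 10 mm.
- inner_hinge (a point): Middle of the pale flap's hinge line: case (-4, 120, 132) mm. Axes as the case.
- inner_flap_edge (a point): Middle of the pale flap's free edge, 110 mm from its hinge; turns with the flap.
- outer_hinge (a point): Middle of the blue flap's hinge line: case (-4, -120, 137) mm. Axes as the case.
- outer_flap_edge (a point): Middle of the blue flap's free edge, 140 mm from its hinge; turns with the flap.
- release (a joint): Travel (m) of the red button: 0 out, 0.006 fully pressed (5 N); it springs back when let go. While the handle is down it is locked; pressing the button 4 mm or more frees it and a spring lifts it about 30 mm, after which the button is no longer needed.
- release_top (a point): Centre of the red button's top, 22 mm in diameter, facing up, 172 mm above the table at case (116, 97) mm, on a black collar 38 mm wide on the housing.
- pull_handle (a joint): How far (m) the handle is drawn up: 0 stowed and locked, about 0.03 popped up, first stop about 0.06 (a spring catch that takes about 3 to 7 N extra to pull past), second stop 0.120, the end of travel. Beyond 0.035 a spring draws it back with up to about 5 N, so at the second stop it must be held; let go, it springs back down to between the popped-up height and the first catch.
- grip_bar: Yellow grip bar of the handle, on two aluminium tubes 12 mm thick and 100 mm apart: 18 (case x) by 124 (case y) by 16 mm high. Origin at its centre, at case (116, 0) mm, 166 mm above the table when stowed, 196 mm popped up, 286 mm at the second stop. Take it from above with the fingers on its two long sides.
- pigment_jar: Loose jar with a white cap, 56 mm in diameter, 75 mm tall, standing beside the case. Bystander. Origin: centre of its underside.
- brush: Loose brush, 170 mm long, lying flat beside the case. Bystander. Origin at its underside.
- offcut: Loose white foam offcut with a sand-coloured top, 100 by 55 by 43 mm, lying beyond the brush on the case's -y side. Bystander. Origin: centre of its underside.

How it is judged:
By the outcome, as a careful person would: the job done as asked, in the order asked, and still so for the second after the job is handed in, while the arm keeps its last pose, push and grip.
It also fails if it takes over 61 s, if anything falls off the work surface, if the arm or the gripper's body presses on something with over 40 N, if the wrist force passes 120 N, or if a joint passes its speed limit or range.

### The arm

A 6-joint arm with a two-finger parallel gripper is mounted at the origin on the work surface. World frame = base frame: x ahead of the robot, y to its left, z up, the work surface at z = 0. Lengths are in m, angles in rad, forces in N, time in s.
With the tool pointing down it reaches from about 0.375 to 0.975 m from the base axis. Payload 3.8 kg.
Tool frame: the origin (TCP) lies midway between the tips of the shut fingers; the grasp point (between the pads) lies 19 mm behind it (ctrl.grip_depth is the z of the grasp point in the tool frame, in m); z points along the fingers, y is the line along which they close (so a half turn about z gives the same grasp; the last joint's range is limited). The gripper opens to 85 mm and grips with 20 to 120 N. Pads are 22 mm wide; open, the fingers measure 114 mm over their backs; the gripper's body (76 mm by 85 mm) begins 54 mm behind the grasp point. The pads swing forward as they close: fully open they stand 13 mm farther back than shut.
Start: joints at [1.117, 0.264, 1.604, -0, 1.274, -0.037], TCP at [0.273, 0.617, 0.231] pointing down, gripper open.
Joint ranges: [-2.63, 2.63], [-0.94, 2.18], [0.31, 2.57], [-1.31, 4.45], [0, 2.66], [-2.55, 2.55]. Speed limits (rad/s): [2.57, 2.57, 3.14, 3.14, 3.14, 3.14].

### API

Orientations are given as a rotation vector (axis times angle).
In Python, from cell import ctrl gives the robot as it stands.
- The arm moves only by the shell command python3 -m pendant 'ROWS' [FORCE]. ROWS is JSON, a list of rows, each a list of 5 numbers: the finger opening in cm, from 0 to 8.54, then the shift along the world's x, y, z in cm, then the turn about the world's z in rad. In form: [[claw, tx, ty, tz, twist], ...]. A call has exactly 8 rows; each row is the pose to reach, as a shift and turn from the pose commanded when the call began; what a row does not reach only later rows make up. A row lasts 1/12 s, in which the tool goes at most 41.7 mm and 7.16 degrees, less where a joint would pass 70% of its speed; a pose out of reach is approached as far as the arm can. A call with a gripper value outside its range is refused whole. The fingers move at their own pace and stop on an object; FORCE is the grip in N (left out, the last holds). Time passes only in rows, so rows that repeat a pose let the fingers close, or fill a call up. It gives the time, the measured TCP pose, the force, the opening and the grip force at its end, in the units of the state.
- ctrl.read_state(): the state, without advancing time (a new reading comes with each control period).
- ctrl.get_image(name): name is "scene" or "top" or "wrist"; returns a dict with "img" (420x560x3 uint8, red, green, blue), "fov_y" (degrees; the focal length in pixels is half the picture's height over the tangent of half this angle, whatever the lens; pixels are square), "cx", "cy" (the principal point, pixels), "k1" (the pictures are not rectified: a ray, as slopes to the right and down, at radius r is drawn at 1 + k1 r^2 times it, then the intrinsics apply), "world_from_camera" (4x4, takes a point from camera to world coordinates). Camera axes: x right, y down, z forward; pixel columns grow to the right and rows downward; lengths in m; the calibration is good to about 2 mm. A picture is of the moment at which its call begins. There is no depth.
- ctrl.hand_in(): hands the job in; it is judged then, once.
The state is a dict: "clock": time; "joint_pos": joint angles; "joint_vel": joint speeds; "joint_efforts": joint torques, N m; "ee_pos": TCP position; "eef_rot": TCP orientation; "wrist_force": force on the tool from outside, world axes, zero at the start; "ft_torque": the same for the moment, N m; "finger_gap": opening from 0.0 (shut) to 1.0 (fully open); "gripper_force": force on a finger pad.
Only numpy, scipy, OpenCV 4.12 (cv2) and the standard library are available. Lean on these libraries where they do the work, as an engineer would, in place of code of your own. Each camera call takes 0.05 s, during which the arm holds its last target. There are 200 camera calls.

## Working session

There is one attempt and no reset: what is moved stays moved. The work goes in short steps, Python scripts to look and compute and a shell command to move; the robot and the scene stay as the last step left them, time stands still between calls to the robot, and variables do not carry over. Pictures are saved under pics/ and viewed, at most 12 in all, crops included, and the job is handed in when it is done.

```bash
ls; mkdir -p pics; cat > h.py <<'E'
import numpy as np, cv2
from cell import ctrl
def K(d):
    h,w=d["img"].shape[:2]; f=h/2/np.tan(np.radians(d["fov_y"])/2)
    return np.array([[f,0,d["cx"]],[0,f,d["cy"]],[0,0,1.]]), np.array([d["k1"],0,0,0.])
def proj(d,P):
    T=np.linalg.inv(d["world_from_camera"]); k,dist=K(d)
    return cv2.projectPoints(np.asarray(P,float).reshape(-1,3),cv2.Rodrigues(T[:3,:3])[0],T[:3,3],k,dist)[0][:,0]
def ray(d,uv):
    k,dist=K(d); n=cv2.undistortPoints(np.asarray(uv,float).reshape(-1,1,2),k,dist)[:,0]
    T=d["world_from_camera"]; r=np.c_[n,np.ones(len(n))]@T[:3,:3].T
    return T[:3,3],r
def onz(d,uv,z):
    o,r=ray(d,uv); return o+r*((z-o[2])/r[:,2])[:,None]
def tri(ds,uvs):
    A=np.zeros((3,3));b=np.zeros(3)
    for d,uv in zip(ds,uvs):
        o,r=ray(d,[uv]); r=r[0]/np.linalg.norm(r); M=np.eye(3)-np.outer(r,r); A+=M;b+=M@o
    return np.linalg.solve(A,b)
def save(d,n): cv2.imwrite(f"pics/{n}.png",d["img"][:,:,::-1])
E
python3 - <<'E'
from h import *; import pickle
D={n:ctrl.get_image(n) for n in("scene","top","wrist")}
pickle.dump(D,open("d0.pkl","wb"))
cv2.imwrite("pics/scene0.png",D["scene"]["img"][:,:,::-1]);save(D["top"],"top0")
for n in D: print(n,D[n]["fov_y"],D[n]["k1"],D[n]["world_from_camera"].round(3).tolist())
print(ctrl.read_state())
E
```

```text
pics
scene 44.58447376017994 -0.06719775401211942 [[-0.787, 0.462, -0.409, 1.047], [0.617, 0.591, -0.52, 0.621], [0.001, -0.662, -0.75, 1.039], [0.0, 0.0, 0.0, 1.0]]
top 51.45925180578476 -0.009556409205125998 [[0.018, -0.984, 0.175, 0.386], [-0.999, -0.023, -0.027, 0.003], [0.031, -0.174, -0.984, 1.133], [0.0, 0.0, 0.0, 1.0]]
wrist 67.35057247954711 -0.05003256268509305 [[0.405, 0.869, 0.283, 0.2], [0.914, -0.385, -0.128, 0.65], [-0.003, 0.31, -0.951, 0.374], [0.0, 0.0, 0.0, 1.0]]
{'clock': 0.15, 'joint_pos': array([ 1.11711875e+00,  2.64629613e-01,  1.60508215e+00,  1.84826623e-05,
        1.27372698e+00, -3.69047003e-02]), 'joint_vel': array([-0.00187516, -0.00058356, -0.00551876, -0.00189022,  0.00094798,
       -0.00111876]), 'joint_efforts': array([ 7.43913879e-04, -5.15907562e+01, -3.67959344e+01, -8.76910713e-05,
        8.04932060e-03, -9.61903453e-06]), 'ee_pos': array([0.27298945, 0.6166926 , 0.23020288]), 'eef_rot': array([-6.49849243e-01, -3.07316909e+00,  2.80587202e-03]), 'wrist_force': array([ 0.00590189, -0.15396985,  0.69446799]), 'ft_torque': array([ 0.03725844, -0.01117328, -0.04047618]), 'gripper_force': 0.0, 'finger_gap': 0.9978219149124088}
```

View pics/scene0.png

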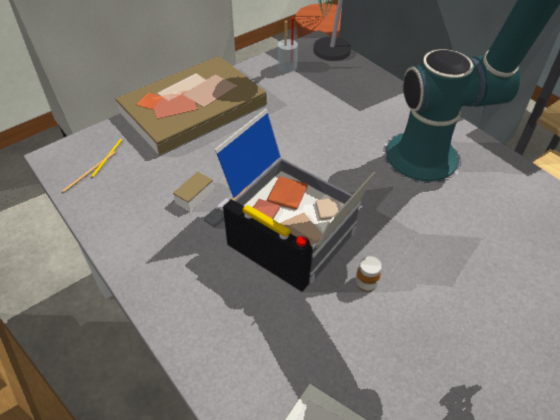

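View pics/top0.png

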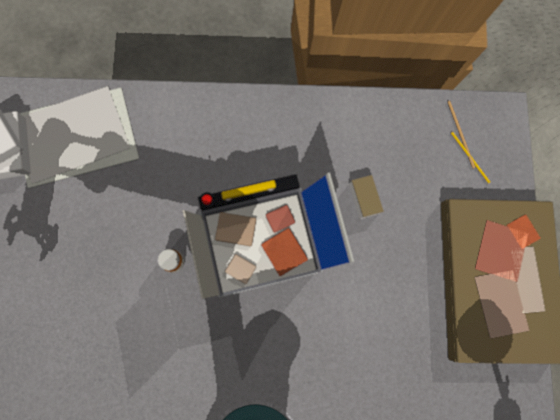

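The scene view shows the pale flap near upright (edge from 372,177 to 312,250), the blue flap leaning out, the red button at (302,241) and the yellow bar at (267,220). In the top view the button is at (207,198), the bar runs from (222,195) to (276,185), the jar is at (170,260), and the offcut is at (367,195).

```bash
cat > m.py <<'E'
from h import *; import pickle
D=pickle.load(open("d0.pkl","rb"))
def blob(d,cond,box):
    h=cv2.cvtColor(d["img"],cv2.COLOR_RGB2HSV).astype(int); m=cond(h[...,0],h[...,1],h[...,2])
    q=np.zeros(m.shape,bool); x0,y0,x1,y1=box; q[y0:y1,x0:x1]=1; m&=q
    n,l,s,c=cv2.connectedComponentsWithStats(m.astype(np.uint8)); i=1+np.argmax(s[1:,4]); ys,xs=np.nonzero(l==i)
    return c[i],s[i],cv2.minAreaRect(np.c_[xs,ys].astype(np.float32)),cv2.boxPoints(cv2.minAreaRect(np.c_[xs,ys].astype(np.float32)))
red=lambda h,s,v:((h<5)|(h>174))&(s>200)&(v>120)
yel=lambda h,s,v:(h>20)&(h<32)&(s>180)&(v>100)
blu=lambda h,s,v:(h>105)&(h<125)&(s>180)
B={"scene":(220,190,330,260),"top":(190,170,300,210)}
R={n:blob(D[n],red,B[n])  for n in B}; Y={n:blob(D[n],yel,B[n]) for n in B}
ds=[D["scene"],D["top"]]
for q,nm in((R,"red"),(Y,"yel")):
    print(nm,[q[n][0].round(1).tolist() for n in B],[q[n][1][:5].tolist() for n in B],tri(ds,[q[n][0] for n in B]).round(4))
b=tri(ds,[R[n][0] for n in B]); g=tri(ds,[Y[n][0] for n in B])
print("len",np.linalg.norm((b-g)[:2]), "yaw",np.arctan2(*(b-g)[:2][::-1])-np.pi/2)
r1=onz(ds[1],[R["top"][0]],.171)[0]; g1=onz(ds[1],[Y["top"][0]],.172)[0]; print("top at z",r1,g1,np.linalg.norm(r1-g1),np.arctan2(*(r1-g1)[:2][::-1])-np.pi/2)
for n,box in (("scene",(200,100,300,210)),("top",(290,160,370,290))): print(n,"blue",blob(D[n],blu,box)[3].round().tolist())
E
python3 m.py
python3 - <<'E'
import cv2,pickle
D=pickle.load(open("d0.pkl","rb"))
import numpy as np
a=cv2.resize(D["scene"]["img"][100:310,170:410],(800,600)*1 if 0 else (686,600),interpolation=cv2.INTER_CUBIC)
cv2.imwrite("pics/s1.png",a[:,:,::-1])
a=cv2.resize(D["top"]["img"][160:310,150:390],None,fx=3.3,fy=3.3,interpolation=cv2.INTER_CUBIC)
cv2.imwrite("pics/t1.png",a[:,:,::-1])
E
```

```text
red [[300.9, 240.4], [206.4, 198.1]] [[297, 237, 9, 8, 62], [202, 195, 10, 7, 56]] [0.5843 0.1203 0.1705]
yel [[266.1, 220.4], [249.6, 188.9]] [[243, 205, 47, 31, 435], [222, 180, 54, 18, 424]] [0.6077 0.0252 0.1663]
len 0.09800229850195548 yaw 0.24115328634892874
top at z [0.58463656 0.11984294 0.171     ] [0.60803508 0.02343458 0.172     ] 0.09921221103696067 0.23809839035319746
scene blue [[207.0, 162.0], [266.0, 114.0], [294.0, 148.0], [234.0, 196.0]]
top blue [[299.0, 184.0], [325.0, 177.0], [348.0, 261.0], [322.0, 268.0]]
```

View pics/s1.png

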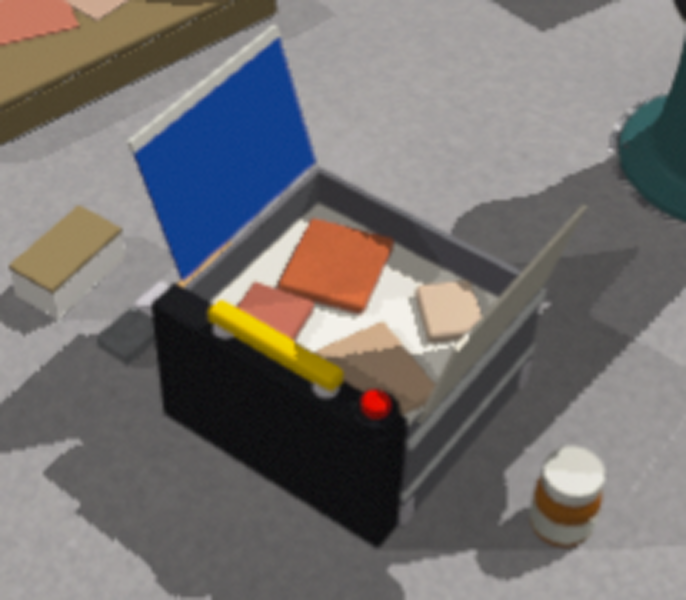

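View pics/t1.png

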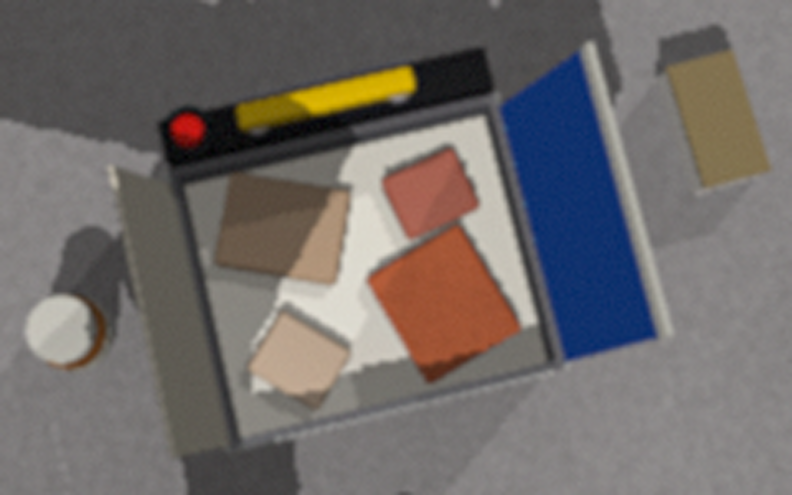

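```bash
cat >> m.py <<'E'
print("----")
from scipy.optimize import least_squares
s,t=ds
def W(p,P):
    c,q=np.cos(p[2]),np.sin(p[2]); P=np.atleast_2d(P); return np.c_[p[0]+c*P[:,0]-q*P[:,1],p[1]+q*P[:,0]+c*P[:,1],P[:,2]]
def inner(a,x,r=.11): return [x,.12-r*np.cos(a),.132+r*np.sin(a)]
def outer(a,x,r=.14): return [x,-.12+r*np.cos(a),.137+r*np.sin(a)]
def res(p):
    a,b=p[3:]; x0,x1=-.097,.089
    e=[]
    def c(d,P,uv): e.extend((proj(d,W(p,P))[0]-uv))
    c(t,inner(a,x1),(183.9,211.5)); c(t,inner(a,x0),(203,297)); c(s,inner(a,x0),(374.7,172.4))
    c(t,outer(b,x1),(328.2,172.7)); c(t,outer(b,x0),(353,260.9)); c(s,outer(b,x1),(217.2,149)); c(s,outer(b,x0),(267.3,110.5))
    c(t,[.116,.097,.171],R["top"][0]); c(s,[.116,.097,.171],R["scene"][0])
    c(t,[.116,0,.172],Y["top"][0]); c(s,[.116,0,.170],Y["scene"][0])
    return np.array(e)
f=least_squares(res,[.49,0,.238,1.7,2.0]); print(f.x.round(4)); print(f.fun.round(1))
p=f.x
for n,P in dict(bar=[.116,0,.166],btn=[.116,.097,.172],ih=[-.004,.12,.132],ie=inner(p[3],-.004),oh=[-.004,-.12,.137],oe=outer(p[4],-.004)).items(): print(n,W(p,P).round(4))
print("jar",onz(t,[(169.5,260)],.075))
E
python3 m.py|sed -n '/----/,$p'
```

```text
----
[ 0.4954 -0.0033  0.255   1.786   1.8756]
[-0.6 -2.  -0.8  1.3 -0.6 -1.2 -0.6  0.4 -1.4  0.8 -2.   0.4 -0.9 -1.8
 -0.   0.6  0.  -0.6 -1.1  0.2 -0.8 -1.1]
bar [[0.6076 0.026  0.166 ]]
btn [[0.5832 0.1198 0.172 ]]
ih [[0.4612 0.1118 0.132 ]]
ie [[0.4553 0.1345 0.2395]]
oh [[ 0.5218 -0.1204  0.137 ]]
oe [[ 0.5324 -0.1611  0.2705]]
jar [[0.45056224 0.21327511 0.075     ]]
```

```bash
python3 -m pendant '[[0,3,-7,2,-0.12],[0,6,-14,2,-0.24],[0,9,-20,2,-0.36],[0,12,-26,2,-0.48],[0,14,-31,2,-0.6],[0,15,-36,2,-0.72],[0,16,-40,2,-0.84],[0,16.9,-42.7,2,-0.9]]' 40
python3 -m pendant '[[0,0,0,0,0],[0,0,0,0,0],[0,0,0,0,0],[0,0,0,0,0],[0,0,0,0,0],[0,0,0,0,0],[0,0,0,0,0],[0,0,0,0,0]]'
python3 - <<'E'
from h import *
s=ctrl.read_state();print(s["joint_pos"].round(2),cv2.Rodrigues(s["eef_rot"])[0].round(3))
E
```

```text
clock: 0.82
ee_pos: [0.4005, 0.3091, 0.25]
eef_rot: [1.928, 2.48, -0.0]
wrist_force: [0.9, 0.9, -0.3]
finger_gap: -0.001
gripper_force: 0.0
clock: 1.48
ee_pos: [0.4, 0.3118, 0.2501]
eef_rot: [-1.92, -2.486, 0.001]
wrist_force: [-0.9, 1.5, -0.6]
finger_gap: 0.002
gripper_force: 0.0
[ 0.61 -0.07  1.93  0.    1.28  0.36] [[-0.253  0.968 -0.   ]
 [ 0.968  0.253 -0.   ]
 [-0.    -0.    -1.   ]]
```

```bash
python3 -m pendant '[[0,0.8,-2.4,-0.9,0],[0,1.7,-4.9,-1.8,0],[0,2.5,-7.3,-2.7,0],[0,3.4,-9.8,-3.6,0],[0,4.2,-12.2,-4.5,0],[0,4.2,-12.2,-4.5,0],[0,4.2,-12.2,-4.5,0],[0,4.2,-12.2,-4.5,0]]'
python3 -m pendant '[[0,0.4,-1.5,0,0],[0,0.8,-3,0,0],[0,1.2,-4.8,0,0],[0,1.5,-6,0.3,0],[0,1.9,-7.3,0.7,0],[0,2.2,-8.7,1,0],[0,2.6,-10.2,0.8,0],[0,3,-11.6,0.5,0]]'
python3 -m pendant '[[0,0.2,-0.9,-0.7,0],[0,0.5,-1.9,-1.5,0],[0,0.7,-2.7,-2.5,0],[0,0.9,-3.4,-3.5,0],[0,1.1,-4.3,-4.5,0],[0,1.1,-4.3,-5.5,0],[0,1.1,-4.3,-6.5,0],[0,1.1,-4.3,-7.1,0]]'
python3 -m pendant '[[0,0,0,0,0],[0,0,0,0,0],[0,0,0,-0.2,0],[0,0,0,-0.3,0],[0,0,0,-0.3,0],[0,0,0,-0.3,0],[0,0,0,-0.3,0],[0,0,0,-0.3,0]]'
```

```text
clock: 2.15
ee_pos: [0.4424, 0.1896, 0.2055]
eef_rot: [-1.922, -2.484, -0.001]
wrist_force: [-0.6, 0.1, 0.8]
finger_gap: -0.003
gripper_force: 0.0
clock: 2.82
ee_pos: [0.4733, 0.0741, 0.2116]
eef_rot: [1.919, 2.486, 0.004]
wrist_force: [-0.9, 1.0, -1.3]
finger_gap: -0.001
gripper_force: 0.3
clock: 3.48
ee_pos: [0.4824, 0.03, 0.1372]
eef_rot: [-1.921, -2.483, 0.002]
wrist_force: [-0.6, -0.5, 1.3]
finger_gap: -0.0
gripper_force: 0.3
clock: 4.15
ee_pos: [0.4835, 0.0301, 0.1365]
eef_rot: [1.922, 2.485, 0.0]
wrist_force: [-0.1, 0.5, -0.4]
finger_gap: -0.002
gripper_force: 0.0
```

```bash
python3 -m pendant '[[0,0,0,-0.1,0],[0,0,0,-0.2,0],[0,0,0,-0.3,0],[0,0,0,-0.4,0],[0,0,0,-0.4,0],[0,0,0,-0.4,0],[0,0,0,-0.4,0],[0,0,0,-0.4,0]]'
python3 - <<'E'
from h import *; save(ctrl.get_image("scene"),"s2")
E
```

```text
clock: 4.82
ee_pos: [0.4838, 0.03, 0.1339]
eef_rot: [1.922, 2.484, 0.001]
wrist_force: [-4.0, -0.9, 9.8]
finger_gap: -0.002
gripper_force: 4.9
```

View pics/s2.png

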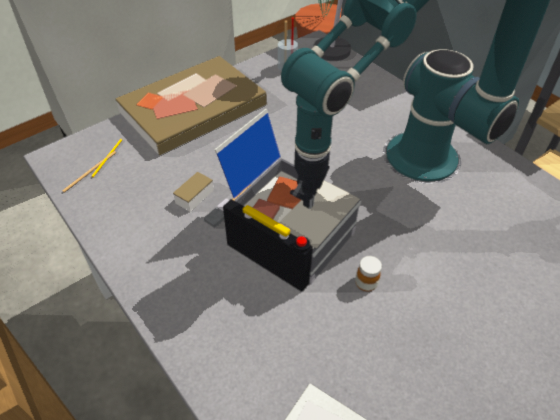

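The pale flap is now lying flat (top face around 310,200); the jar at (369,272) has not moved. Next I go over the blue flap to its outside.

```bash
python3 -m pendant '[[0,0,0,4,0],[0,0,0,8,0],[0,0,0,12,0],[0,0,0,16,0],[0,0,-1,19,0],[0,0.6,-4,20,0],[0,1.6,-8,20,0],[0,2.6,-12,20,0]]'
python3 -m pendant '[[0,1,-3.5,0,0],[0,2,-7,0,0],[0,3,-10.5,0,0],[0,4,-14.2,0,0],[0,4,-14.2,-4,0],[0,4,-14.2,-8,0],[0,4,-14.2,-11.4,0],[0,4,-14.2,-11.4,0]]'
```

```text
clock: 5.53
ee_pos: [0.5103, -0.0908, 0.3344]
eef_rot: [1.917, 2.484, 0.003]
wrist_force: [1.0, 0.1, 0.3]
finger_gap: -0.001
gripper_force: 0.0
clock: 6.2
ee_pos: [0.5439, -0.2299, 0.2087]
eef_rot: [-1.914, -2.472, 0.005]
wrist_force: [-0.9, 1.4, -1.5]
finger_gap: 0.0
gripper_force: 0.0
```

```bash
python3 -m pendant '[[0,0,0,0.3,0],[0,-0.4,1.5,0.5,0],[0,-0.8,3,0.5,0],[0,-1.2,4.7,0.5,0],[0,-1.5,6,1,0],[0,-2,7.6,1.5,0],[0,-2.3,9,2,0],[0,-2.6,10.2,2,0]]'
python3 -m pendant '[[0,-0.4,1.6,0,0],[0,-0.8,3.2,0,0],[0,-1.2,4.8,0,0],[0,-1.6,6.2,-0.6,0],[0,-2,7.7,-1.5,0],[0,-2.4,9.1,-2.8,0],[0,-2.7,10.2,-4,0],[0,-2.7,10.2,-4,0]]'
python3 - <<'E'
from h import *; s=ctrl.read_state(); print(s["ee_pos"],s["wrist_force"]); save(ctrl.get_image("scene"),"s3")
E
```

```text
clock: 6.87
ee_pos: [0.5238, -0.1282, 0.2406]
eef_rot: [1.919, 2.483, 0.002]
wrist_force: [0.2, -0.0, 0.3]
finger_gap: 0.002
gripper_force: 0.3
clock: 7.53
ee_pos: [0.4936, -0.0256, 0.1954]
eef_rot: [-1.917, -2.483, 0.003]
wrist_force: [-0.7, 0.1, 0.3]
finger_gap: -0.001
gripper_force: 0.0
[ 0.49362175 -0.02555911  0.1954254 ] [-0.6707137   0.09103663  0.3005318 ]
```

View pics/s3.png

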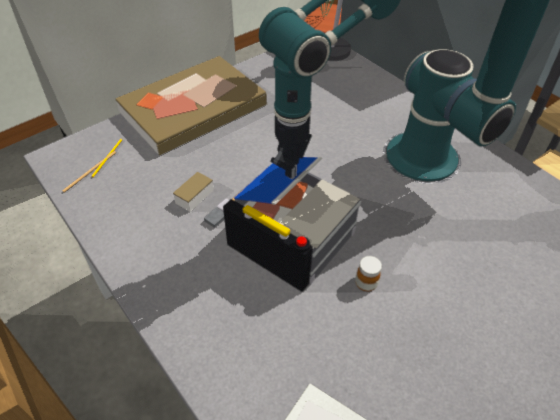

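The blue flap is about half folded with the fingertips behind it (290,170); I carry on along the arc.

```bash
python3 -m pendant '[[0,-0.1,0.5,-1,0],[0,-0.2,0.9,-2,0],[0,-0.3,1.2,-3,0],[0,-0.3,1.2,-3.8,0],[0,-0.3,1.2,-4.5,0],[0,-0.3,1.2,-5.1,0],[0,-0.3,1.2,-5.4,0],[0,-0.3,1.2,-5.4,0]]'
python3 -m pendant '[[0,0,0,-0.1,0],[0,0,0,-0.2,0],[0,0,0,-0.3,0],[0,0,0,-0.4,0],[0,0,0,-0.4,0],[0,0,0,-0.4,0],[0,0,0,-0.4,0],[0,0,0,-0.4,0]]'
```

```text
clock: 8.25
ee_pos: [0.4927, -0.0161, 0.1431]
eef_rot: [-1.922, -2.483, 0.002]
wrist_force: [0.3, -0.0, 0.1]
finger_gap: 0.003
gripper_force: 0.0
clock: 8.92
ee_pos: [0.4934, -0.0159, 0.1403]
eef_rot: [1.922, 2.485, 0.0]
wrist_force: [0.2, -0.3, 0.3]
finger_gap: 0.003
gripper_force: 0.1
```

```bash
python3 -m pendant '[[0,0,0,-0.1,0],[0,0,0,-0.2,0],[0,0,0,-0.3,0],[0,0,0,-0.3,0],[0,0,0,-0.3,0],[0,0,0,-0.3,0],[0,0,0,-0.3,0],[0,0,0,-0.3,0]]'
```

```text
clock: 9.58
ee_pos: [0.4936, -0.0159, 0.1388]
eef_rot: [1.922, 2.485, 0.001]
wrist_force: [-3.6, 1.0, 9.9]
finger_gap: -0.003
gripper_force: 4.9
```

```bash
python3 -m pendant '[[0,0,0,4,0],[0,0,0,8,0],[0,2,3,9,0],[0,4,6,9,0],[0,6,9,9,0],[0,7.5,11.3,9,0],[0,9,13.6,9,0],[0,9,13.6,9,0]]'
python3 - <<'E'
from h import *; s=ctrl.get_image("top");t=ctrl.get_image("wrist");u=ctrl.get_image("scene")
print(ctrl.read_state()["ee_pos"])
from m import blob,red,yel
import sys
for n,d,b in (("top",s,(180,160,320,220)),("wrist",t,(0,0,560,420)),("scene",u,(220,190,330,260))):
    for c in(red,yel):
        try:
            x=blob(d,c,b); print(n,x[0].round(1),x[1])
        except Exception as e: print(n,"none")
save(t,"w1"); cv2.imwrite("pics/mix.png",np.vstack([s["img"][130:310,100:440],u["img"][130:310,140:480]])[:,:,::-1])
E
```

```text
clock: 10.25
ee_pos: [0.5855, 0.1239, 0.227]
eef_rot: [-1.919, -2.488, -0.004]
wrist_force: [-0.7, -0.1, -0.1]
finger_gap: 0.003
gripper_force: 0.0
[0.58284335 0.11992711 0.22659848]
red [[300.9, 240.4], [206.4, 198.1]] [[297, 237, 9, 8, 62], [202, 195, 10, 7, 56]] [0.5843 0.1203 0.1705]
yel [[266.1, 220.4], [249.6, 188.9]] [[243, 205, 47, 31, 435], [222, 180, 54, 18, 424]] [0.6077 0.0252 0.1663]
len 0.09800229850195548 yaw 0.24115328634892874
top at z [0.58463656 0.11984294 0.171     ] [0.60803508 0.02343458 0.172     ] 0.09921221103696067 0.23809839035319746
scene blue [[207.0, 162.0], [266.0, 114.0], [294.0, 148.0], [234.0, 196.0]]
top blue [[299.0, 184.0], [325.0, 177.0], [348.0, 261.0], [322.0, 268.0]]
----
[ 0.4954 -0.0033  0.255   1.786   1.8756]
[-0.6 -2.  -0.8  1.3 -0.6 -1.2 -0.6  0.4 -1.4  0.8 -2.   0.4 -0.9 -1.8
 -0.   0.6  0.  -0.6 -1.1  0.2 -0.8 -1.1]
bar [[0.6076 0.026  0.166 ]]
btn [[0.5832 0.1198 0.172 ]]
ih [[0.4612 0.1118 0.132 ]]
ie [[0.4553 0.1345 0.2395]]
oh [[ 0.5218 -0.1204  0.137 ]]
oe [[ 0.5324 -0.1611  0.2705]]
jar [[0.45056224 0.21327511 0.075     ]]
top none
top [247.9 189.1] [221 180  55  19 403]
wrist [275.4 225.8] [261 212  30  28 654]
wrist [278.  352.3] [271 335  15  33 359]
scene [300.9 240.5] [297 237   9   8  61]
scene [266.2 220.5] [243 205  47  31 424]
```

View pics/mix.png

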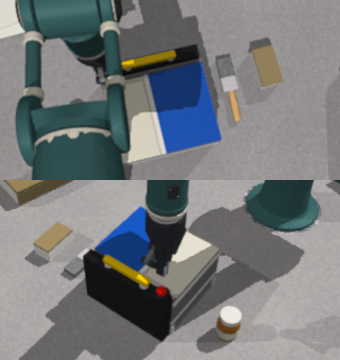

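View pics/w1.png

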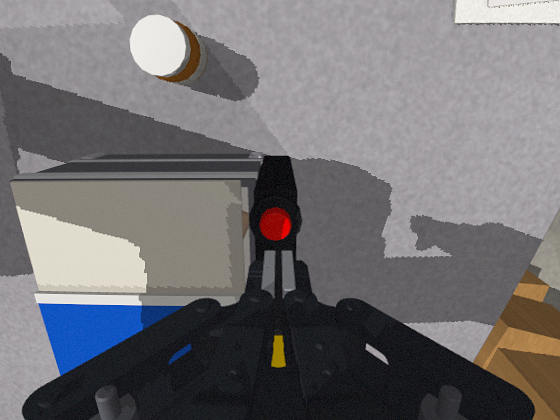

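Both flaps lie flat, the jar, brush and offcut are undisturbed, and the wrist view shows the button at (275,226) ahead of the fingertips. I'll check the button's position against this view and then press.

```bash
python3 - <<'E'
from h import *; t=ctrl.get_image("wrist"); p=ctrl.read_state()["ee_pos"]; print(p,onz(t,[(275.4,225)],.171),proj(t,[[.584,.12,.171]]))
E
python3 -m pendant '[[0,0,0,-2,0],[0,0,0,-3.5,0],[0,0,0,-4.5,0],[0,0,0,-5.1,0],[0,0,0,-5.4,0],[0,0,0,-5.7,0],[0,0,0,-5.9,0],[0,0,0,-5.9,0]]'
```

```text
[0.58266155 0.11942715 0.22671438] [[0.58109199 0.12036381 0.171     ]] [[279.39921048 226.48072415]]
clock: 11.12
ee_pos: [0.5836, 0.1197, 0.169]
eef_rot: [1.922, 2.484, 0.0]
wrist_force: [-2.1, -0.5, 3.7]
finger_gap: -0.002
gripper_force: 1.5
```

```bash
python3 -m pendant '[[0,0,0,-0.1,0],[0,0,0,-0.2,0],[0,0,0,-0.3,0],[0,0,0,-0.4,0],[0,0,0,-0.4,0],[0,0,0,-0.4,0],[0,0,0,-0.4,0],[0,0,0,-0.4,0]]'
python3 - <<'E'
from h import *; t=ctrl.get_image("scene"); cv2.imwrite("pics/s4.png",cv2.resize(t["img"][130:310,170:410],None,fx=2.5,fy=2.5)[:,:,::-1])
E
```

```text
clock: 11.78
ee_pos: [0.584, 0.12, 0.166]
eef_rot: [1.921, 2.484, 0.002]
wrist_force: [-3.8, -2.9, 9.9]
finger_gap: 0.005
gripper_force: 4.8
```

View pics/s4.png

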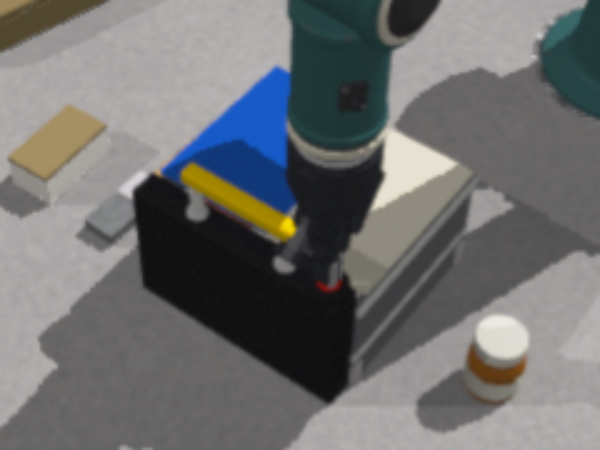

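The handle has popped up (yellow bar from 185,172 to 295,228 on its tubes). I move above it and re-measure.

```bash
python3 -m pendant '[[0,0,0,3,0],[0,0,0,6,0],[0,0,0,10,0],[2,0.6,-2.4,12,0],[5,1.2,-4.7,12,0],[8,1.8,-7,12,0],[8,2.4,-9.4,12,0],[8,2.4,-9.4,12,0]]'
python3 - <<'E'
from m import *; print("=====")
d={n:ctrl.get_image(n) for n in("scene","top","wrist")}; print(ctrl.read_state()["ee_pos"],ctrl.read_state()["eef_rot"])
for n,b in(("scene",(200,160,340,250)),("top",(180,140,320,220)),("wrist",(0,0,560,420))):
    try:
        x=blob(d[n],yel,b); print(n,x[0].round(1),x[1],onz(d[n],[x[0]],.204),proj(d[n],W([.4954,-.0033,.25],[[.107,-.062,.204],[.107,.062,.204],[.125,.062,.204],[.125,-.062,.204],])).round().tolist(), x[3].round().tolist())
    except ValueError: print(n,"none")
save(d["wrist"],"w2")
E
```

```text
clock: 12.5
ee_pos: [0.6087, 0.0227, 0.284]
eef_rot: [1.924, 2.48, -0.001]
wrist_force: [0.4, -0.8, 0.2]
finger_gap: 0.707
gripper_force: 0.0
red [[300.9, 240.4], [206.4, 198.1]] [[297, 237, 9, 8, 62], [202, 195, 10, 7, 56]] [0.5843 0.1203 0.1705]
yel [[266.1, 220.4], [249.6, 188.9]] [[243, 205, 47, 31, 435], [222, 180, 54, 18, 424]] [0.6077 0.0252 0.1663]
len 0.09800229850195548 yaw 0.24115328634892874
top at z [0.58463656 0.11984294 0.171     ] [0.60803508 0.02343458 0.172     ] 0.09921221103696067 0.23809839035319746
scene blue [[207.0, 162.0], [266.0, 114.0], [294.0, 148.0], [234.0, 196.0]]
top blue [[299.0, 184.0], [325.0, 177.0], [348.0, 261.0], [322.0, 268.0]]
----
[ 0.4954 -0.0033  0.255   1.786   1.8756]
[-0.6 -2.  -0.8  1.3 -0.6 -1.2 -0.6  0.4 -1.4  0.8 -2.   0.4 -0.9 -1.8
 -0.   0.6  0.  -0.6 -1.1  0.2 -0.8 -1.1]
bar [[0.6076 0.026  0.166 ]]
btn [[0.5832 0.1198 0.172 ]]
ih [[0.4612 0.1118 0.132 ]]
ie [[0.4553 0.1345 0.2395]]
oh [[ 0.5218 -0.1204  0.137 ]]
oe [[ 0.5324 -0.1611  0.2705]]
jar [[0.45056224 0.21327511 0.075     ]]
=====
[0.60742463 0.02642032 0.28363859] [-1.92253904e+00 -2.48358286e+00 -9.12695526e-04]
scene [266.4 211.1] [243 196  47  31 430] [[0.60888296 0.03217307 0.204     ]] [[246.0, 194.0], [290.0, 220.0], [285.0, 225.0], [241.0, 199.0]] [[241.0, 202.0], [245.0, 194.0], [291.0, 220.0], [287.0, 227.0]]
top [233.  189.9] [220 184  27  12 207] [[0.59736216 0.05872665 0.204     ]] [[277.0, 183.0], [222.0, 196.0], [220.0, 188.0], [275.0, 176.0]] [[219.0, 189.0], [245.0, 183.0], [247.0, 191.0], [221.0, 197.0]]
wrist [277.5 202.3] [ 264  126   27  158 3714] [[0.60521975 0.03490863 0.204     ]] [[267.0, 286.0], [265.0, 131.0], [291.0, 131.0], [289.0, 286.0]] [[263.0, 283.0], [264.0, 126.0], [290.0, 126.0], [289.0, 283.0]]
```

View pics/w2.png

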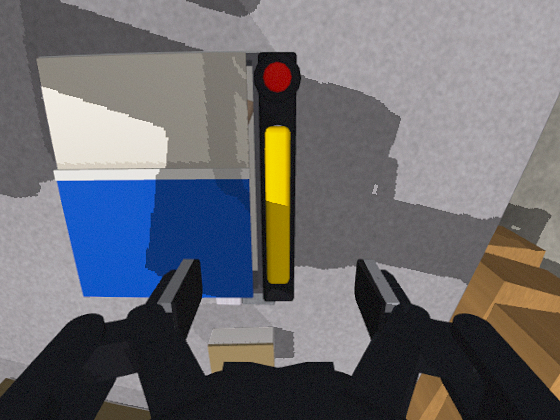

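The bar, at (278,205), lies centred between the open fingers and parallel to the pads, within about 2 mm of the prediction at z = 0.204. Descend and grip.

```bash
python3 -m pendant '[[8,0,0,-2.5,0],[8,0,0,-5,0],[8,0,0,-7.5,0],[8,0,0,-9.5,0],[8,0,0,-10.4,0],[8,0,0,-10.4,0],[5,0,0,-10.4,0],[4,0,0,-10.4,0]]' 60
python3 -m pendant '[[3,0,0,0,0],[2,0,0,0,0],[1,0,0,0,0],[1,0,0,0,0],[1,0,0,0,0],[1,0,0,0,0],[1,0,0,0,0],[1,0,0,0,0]]' 60
```

```text
clock: 13.32
ee_pos: [0.6086, 0.0266, 0.182]
eef_rot: [1.92, 2.484, 0.003]
wrist_force: [0.4, -0.2, 0.5]
finger_gap: 0.676
gripper_force: 0.0
clock: 13.98
ee_pos: [0.6072, 0.0258, 0.1802]
eef_rot: [1.922, 2.485, -0.001]
wrist_force: [-2.1, -1.2, 1.3]
finger_gap: 0.198
gripper_force: 61.9
```

```bash
python3 -m pendant '[[0,0,0,0.6,0],[0,0,0,1.2,0],[0,0,0,1.8,0],[0,0,0,2.4,0],[0,0,0,3,0],[0,0,0,3.6,0],[0,0,0,4.2,0],[0,0,0,4.8,0]]' 60
python3 -m pendant '[[0,0,0,0.6,0],[0,0,0,1.2,0],[0,0,0,1.8,0],[0,0,0,2.4,0],[0,0,0,2.9,0],[0,0,0,3.4,0],[0,0,0,3.8,0],[0,0,0,3.8,0]]' 60
```

```text
clock: 14.65
ee_pos: [0.6072, 0.0259, 0.2289]
eef_rot: [-1.922, -2.485, 0.001]
wrist_force: [-0.7, -2.7, -3.1]
finger_gap: 0.196
gripper_force: 61.4
clock: 15.32
ee_pos: [0.6072, 0.0259, 0.267]
eef_rot: [1.922, 2.485, -0.0]
wrist_force: [-1.2, -4.4, -4.4]
finger_gap: 0.199
gripper_force: 61.2
```

```bash
python3 -m pendant '[[0,0,0,0.1,0],[0,0,0,0.2,0],[0,0,0,0.3,0],[0,0,0,0.4,0],[0,0,0,0.5,0],[0,0,0,0.5,0],[0,0,0,0.5,0],[0,0,0,0.5,0]]' 60
```

```text
clock: 15.98
ee_pos: [0.6072, 0.0259, 0.2698]
eef_rot: [-1.922, -2.484, 0.002]
wrist_force: [1.2, -5.0, -11.2]
finger_gap: 0.197
gripper_force: 60.4
```

```bash
python3 -m pendant '[[0,0,0,0.1,0],[0,0,0,0.2,0],[0,0,0,0.2,0],[0,0,0,0.2,0],[0,0,0,0.2,0],[0,0,0,0.2,0],[0,0,0,0.2,0],[0,0,0,0.2,0]]' 60
python3 - <<'E'
from h import *; a=ctrl.get_image("scene")["img"];b=ctrl.get_image("top")["img"]; cv2.imwrite("pics/s5.png",np.hstack([a[100:310,150:410],b[120:330,130:430]])[:,:,::-1])
E
```

```text
clock: 16.65
ee_pos: [0.6071, 0.0259, 0.2698]
eef_rot: [-1.921, -2.483, 0.003]
wrist_force: [5.0, -4.6, -16.9]
finger_gap: 0.2
gripper_force: 59.5
```

View pics/s5.png

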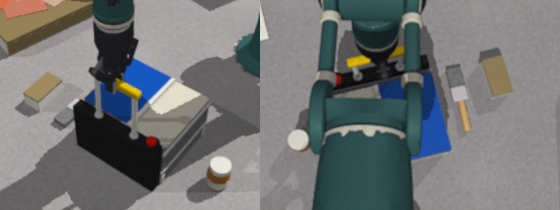

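The handle is fully out and held: raising the target added force but no height. Both flaps are flat and the jar, brush and offcut are in place.

```bash
python3 -c "
from cell import ctrl
print(ctrl.hand_in())"
```

```text
the job is handed in; nothing more can be done
None
```

The job is handed in at about 17 s of the 61 s allowed: both flaps were shut in order (pale, then blue), the button popped the handle up, and the gripper is holding it at its second stop; the jar, brush and offcut look unmoved in the last pictures.

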